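# Unhook the hanging incense pot

### The arm

A 6-joint arm with a two-finger parallel gripper is mounted at the origin on the work surface. World frame = base frame: x ahead of the robot, y to its left, z up, the work surface at z = 0. Lengths are in m, angles in degrees, forces in N, time in s.
With the tool pointing down it reaches from about 0.375 to 0.9 m from the base axis. Payload 3.1 kg.
Tool frame: the origin (TCP) lies on the centre line of the jaws, within the pads' length; the fingertips stand 17 mm ahead of it and the grasp point (between the pads) lies 2 mm behind it; z points along the fingers, y is the line along which they close (so a half turn about z gives the same grasp; the last joint's range is limited). The gripper opens to 87 mm and grips with 3 to 60 N. Pads are 19 mm wide; open, the fingers measure 117 mm over their backs; the gripper's body (75 mm by 190 mm) begins 51 mm behind the grasp point.
Start: joints at [-79.899, 30.224, 82.088, -0, 67.689, -10.227], TCP at [0.217, -0.586, 0.24] pointing down, gripper open.
Joint ranges: [-176.69, 176.69], [-43.24, 126.21], [12.49, 139.97], [-82, 262], [0, 151.66], [-163.58, 163.58]. Speed limits (degrees/s): [159.86, 159.86, 180, 180, 180, 180].

### API

Orientations are given as a 3x3 rotation matrix whose columns are the frame's x, y, z axes.
In Python, from rig import bot, imaging, finder gives the robot as it stands. The module is installed in compiled form; this text tells all that it offers.
- The arm moves only by the tool play_rows, never from a script. Its argument "motion" is a list that holds one entry, the list of rows, each a list of 6 numbers: the shift along the tool's x, y, z in m, then the turn, a rotation vector about the tool's x, y, z in degrees. In form: [[[dx, dy, dz, wx, wy, wz], ...]]. A call has 1 to 8 rows; each row is the pose to reach, as a shift and turn from the pose commanded when the call began, along the tool's axes at that moment; what a row does not reach only later rows make up. A row lasts 1/12 s, in which the tool goes at most 41.7 mm and 7.16 degrees, less where a joint would pass 70% of its speed; a pose out of reach is approached as far as the arm can. A call with a gripper value outside its range is refused whole. "fingers" is the finger opening in m, from 0 to 0.087, set as the call begins (left out, the last holds). The fingers move at their own pace and stop on an object; the grip force is fixed at half the most. Time passes only in rows, so rows that repeat a pose let the fingers close. It gives the time, the measured TCP pose, the force, the opening and the grip force at its end, in the units of the state.
- bot.read_state(): the state, without advancing time (a new reading comes with each control period).
- imaging.capture(name): name is "scene" or "top"; returns a dict with "frame" (420x560x3 uint8, red, green, blue), "camera_matrix" (3x3 intrinsics, pixels), "R" (3x3) and "t" (3): a world point X has camera coordinates R X + t. Camera axes: x right, y down, z forward; pixel columns grow to the right and rows downward; lengths in m; the calibration is good to about 2 mm. A picture is of the moment at which its call begins. There is no depth.
- bot.hand_in(): hands the job in; it is judged then, once.
Trained networks look in the newest picture that a camera, given by its name, has taken for a name from the list of things; names that differ only in an ending like _2 or _b are one class to them, and where a whole thing is asked for, a point or a joint stands for the part that bears it (a point fixed in the world has none). Each returns a list of dicts, best first, with "confidence" (0 to 1); they miss things now and then, are a little off and sometimes report something else, mostly with a low value. They report only what shows in the picture. A call takes as long as a camera call. They do not tell look-alikes from the thing itself.
- finder.recognise(camera, name): "at" ([x, y, z] in m, in world coordinates, good to about 4 mm: the middle of the surface that is visible of it).
- finder.outline_of(camera, name): "pixels" (420x560 bool, what is visible of it).
The state is a dict: "time_s": time; "joint_positions": joint angles; "qvel": joint speeds; "tau": joint torques, N m; "position": TCP position; "tcp_rot": TCP orientation; "force": force on the tool from outside, world axes, zero at the start; "moment": the same for the moment, N m; "opening": opening from 0.0 (shut) to 1.0 (fully open); "grasp_force": force on a finger pad.
Only numpy, scipy, OpenCV 4.12 (cv2) and the standard library are available. Lean on these libraries where they do the work, as an engineer would, in place of code of your own. Each camera call takes 0.05 s, during which the arm holds its last target. There are 200 camera calls.

### The job

The steel incense pot hangs by the crossbar of its stirrup in the hook of the small stand, shut in by the hook's sprung keeper. Hold the pot by its wooden grip, press the keeper back with the crossbar until the bar is clear of the hook's lip, and lift the pot over the lip and off the hook without forcing anything or touching the hook stand with the gripper. Then set the pot down gently, upright in the middle of the low round wooden stand, and let go, leaving the other altar things where they are.

Things in the scene. Friction and masses are not known exactly. Their poses are not given: they have to be found in the camera images.
- stand: Fixed hook stand; origin on the table below the hook; x runs from the hook's nose to its post (the way the keeper is pressed open), z up. Wooden base x -65 to 100, 110 wide, 10 tall. Post 16 x 20 mm at x 72 to 88, 131 tall; a level arm 20 wide, 14 deep runs from its top to the hook. All in mm.
- hook_seat (a point): Where the crossbar's axis rests on the 20 mm wide flat seat (stand's x -9, height 135 mm; axes as the stand). The hook head is clamped to its arm up to 8 mm fore or aft of nominal, which is not measured. Along +x from here the bar meets the keeper after 9 mm, is clear of the lip after 19 and strikes the rigid end stop (two cheeks, tops at height 140) after 20.8, each +/-8.
- hook_lip (a point): Nominal (+/-8 mm in x) rear end of the lip, its underside (stand's x 6, height 144). The lip reaches back from the nose (inner face x -22) over the bar, top at height 151; the 8 mm bar has 5 mm of play below it. Hold the bar back while it rises over 20 mm; with it 25 to 40 mm up the pot slides off the hook to -x by 75 mm (any higher, its rim hits the arm).
- keeper_hinge (a point): Nominal (+/-8 mm in x) hinge of the sprung keeper (stand's x 16, height 123 mm): a steel leaf 22 mm long, 9 wide, leaning 37 degrees to the nose. It pushes the bar back with about 4 N at first touch, 10 N when the bar is clear of the lip, 11.5 N at the end stop, where the force rises steeply. More than 18 N between pot and hook stand is forcing it.
- pot: Loose incense pot, about 0.35 kg, hanging upright; it can swing. Origin: centre of its underside (25 mm above the table when hung), z up, x nearly the stand's x when hung. Steel bowl, foot radius 28, rim radius 38, 45 tall. Straps at y +/-38 rise to height 165 and carry a round crossbar (8 thick, along y, axis at height 110) and a wooden grip above.
- pot_bar (a point): Middle of the crossbar's axis (110 mm above the pot's underside; 65 mm above the bowl's rim).
- pot_grip (a point): Centre of the wooden grip (155 mm above the pot's underside, 45 mm above the crossbar): flat bar 12 mm thick (x), 80 mm long (y), 20 mm tall (z). Pinch it from above across its 12 mm.
- plinth: Fixed low round wooden stand, radius 56 mm, 14 mm tall, a paler disc on its flat top; origin: centre of its underside.
- plinth_top (a point): Centre of the round stand's top face, 14 mm above the table.
- marigold_dish: Bystander: white ceramic dish of plastic marigolds, radius 52, 45 mm tall; origin under its centre.
- jar: Bystander: glass jar with a lever lid, radius 33 mm, 87 mm tall; origin under its centre.
- elephants: Bystander: pair of small porcelain elephants on one 50 x 70 mm base, 43 mm tall; origin under its centre.
- lighter: Bystander: white plastic lighter lying flat along its x, 80 x 22 x 15 mm; origin under its middle.
There are look-alikes about, which are no part of the job. Of the things like the pot, leave any that is black; of the rest the smaller one is meant.

How it is judged:
By the outcome, as a careful person would: the job done as asked, in the order asked, and still so for the second after the job is handed in, with the robot touching nothing.
It also fails if it takes over 72 s, if anything falls off the work surface, if the arm or the gripper's body presses on something with over 40 N, if the wrist force passes 120 N, or if a joint passes its speed limit or range.

## Working session

There is one attempt and no reset: what is moved stays moved. The work goes in short steps, Python scripts to look and compute and a tool call to move; the robot and the scene stay as the last step left them, time stands still between calls to the robot, and variables do not carry over. Pictures are saved under pics/ and viewed, at most 10 in all, crops included, and the job is handed in when it is done.

Besides the shell and the picture viewer there is one more tool, called after "Emit:" as name([rows], argument=value, ...), one row to a line, values as JSON. play_rows: Moves the arm, as the interface text tells. Its arguments: {"type":"object","properties":{"motion":{"type":"array"},"fingers":{"type":"number"}},"required":["motion"]}

```bash
mkdir -p pics; python3 - <<'E'
from rig import bot, imaging, finder
import cv2, numpy as np
for c in ("scene","top"):
    r=imaging.capture(c); cv2.imwrite(f"pics/{c}0.png",r["frame"][:,:,::-1])
    print(c,np.round(r["camera_matrix"],1).tolist(),np.round(r["R"],4).tolist(),np.round(r["t"],4).tolist())
    for n in ("stand","hook_seat","hook_lip","pot","pot_bar","pot_grip","plinth","plinth_top","marigold_dish","jar","elephants","lighter"):
        try: print(n,[(np.round(d["at"],3).tolist(),round(d["confidence"],2)) for d in finder.recognise(c,n)])
        except Exception as e: print(n,e)
s=bot.read_state(); print(s)
E
```

```text
scene [[378.9, 0.0, 275.4], [0.0, 378.9, 219.0], [0.0, 0.0, 1.0]] [[0.7609, 0.6487, -0.0145], [0.472, -0.5686, -0.6737], [-0.4453, 0.5058, -0.7388]] [-0.375, -0.2355, 1.2052]
stand [([0.628, -0.218, 0.012], 0.78)]
hook_seat [([0.626, -0.215, 0.01], 0.69)]
hook_lip [([0.627, -0.218, 0.006], 0.93)]
pot [([0.547, -0.349, 0.042], 0.85), ([0.572, -0.189, 0.1], 0.6), ([0.377, -0.23, 0.068], 0.56)]
pot_bar [([0.572, -0.187, 0.098], 0.8), ([0.368, -0.223, 0.072], 0.68), ([0.554, -0.347, 0.044], 0.58)]
pot_grip [([0.565, -0.187, 0.094], 0.97), ([0.55, -0.351, 0.044], 0.88), ([0.37, -0.228, 0.067], 0.7)]
plinth [([0.566, 0.15, 0.015], 0.82)]
plinth_top [([0.567, 0.154, 0.015], 0.82)]
marigold_dish [([0.631, -0.009, 0.029], 0.8)]
jar [([0.754, 0.003, 0.084], 0.97), ([0.564, 0.154, 0.016], 0.54)]
elephants [([0.439, -0.01, 0.019], 0.83), ([0.565, 0.153, 0.013], 0.65)]
lighter [([0.524, 0.0, 0.011], 0.62)]
top [[407.8, 0.0, 282.7], [0.0, 407.8, 209.5], [0.0, 0.0, 1.0]] [[0.0911, -0.9958, 0.0015], [-0.9743, -0.0894, -0.2068], [0.2061, 0.0174, -0.9784]] [-0.1012, 0.5622, 0.8083]
stand [([0.601, -0.
[... 751 characters left out ...]
577672e-03,
        6.76903139e+01, -1.02266836e+01]), 'qvel': array([-0.06655783, -0.02397342,  0.00397894, -0.0120789 ,  0.02711019,
        0.08588672]), 'tau': array([-1.83929951e-04, -4.40013814e+01, -1.76979858e+01,  6.35070610e-02,
        5.05207374e-02, -2.94862298e-05]), 'position': array([ 0.21713348, -0.58602006,  0.23950989]), 'tcp_rot': array([[ 9.37719484e-01,  3.47393391e-01, -4.28368299e-05],
       [ 3.47393393e-01, -9.37719479e-01,  9.72298318e-05],
       [-6.39192891e-06, -1.06055539e-04, -9.99999994e-01]]), 'force': array([ 0.4591722 ,  0.80392007, -0.78811024]), 'moment': array([-0.08325186,  0.02426475,  0.02351888]), 'grasp_force': 0.0, 'opening': 1.0033612555542806}
```

View pics/scene0.png

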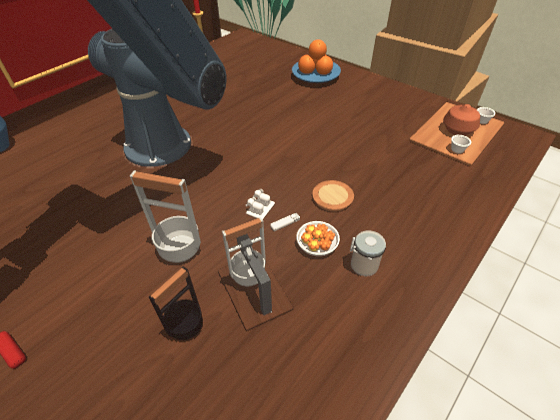

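View pics/top0.png

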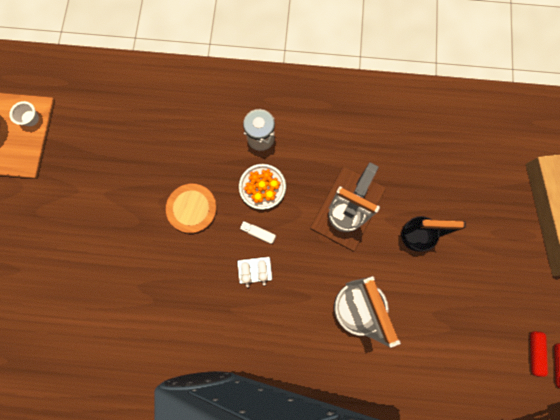

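```bash
python3 - <<'E'
import cv2, numpy as np
a=cv2.imread("pics/scene0.png")[205:330,205:305]; b=cv2.imread("pics/top0.png")[150:260,300:400]
a=cv2.resize(a,None,fx=4,fy=4,interpolation=cv2.INTER_CUBIC);b=cv2.resize(b,None,fx=4,fy=4,interpolation=cv2.INTER_CUBIC)
b=cv2.copyMakeBorder(b,0,a.shape[0]-b.shape[0],0,0,cv2.BORDER_CONSTANT)
o=np.clip(np.hstack([a,b]).astype(float)*1.5,0,255)
cv2.imwrite("pics/crop1.png",o); print(o.shape)
E
```

```text
(500, 800, 3)[ WARN:0@0.097] global loadsave.cpp:1063 imwrite_ Unsupported depth image for selected encoder is fallbacked to CV_8U.
```

View pics/crop1.png

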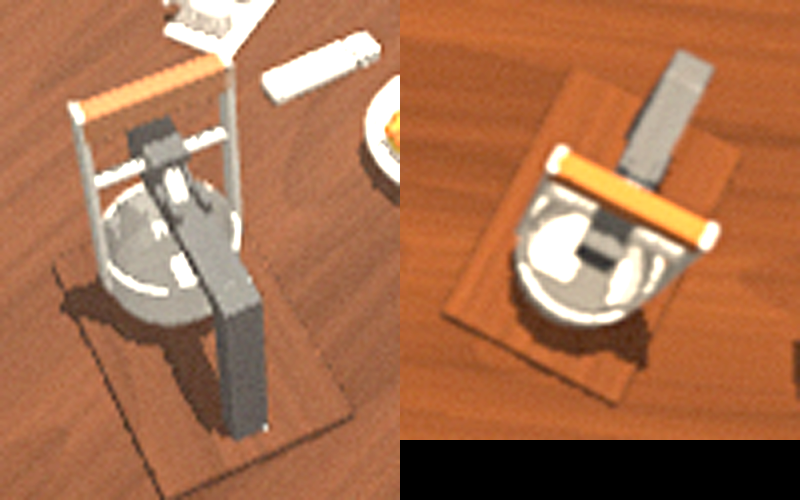

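```bash
cat > h.py <<'E'
import numpy as np, cv2
from scipy.optimize import least_squares
CAM={"scene":([[378.9,0,275.4],[0,378.9,219.0],[0,0,1]],[[0.7609,0.6487,-0.0145],[0.472,-0.5686,-0.6737],[-0.4453,0.5058,-0.7388]],[-0.375,-0.2355,1.2052]),
"top":([[407.8,0,282.7],[0,407.8,209.5],[0,0,1]],[[0.0911,-0.9958,0.0015],[-0.9743,-0.0894,-0.2068],[0.2061,0.0174,-0.9784]],[-0.1012,0.5622,0.8083])}
CAM={k:[np.array(x) for x in v] for k,v in CAM.items()}
def proj(c,X):
    K,R,t=CAM[c]; p=K@(R@np.asarray(X)+t); return p[:2]/p[2]
def tri(ps,pt):
    r=least_squares(lambda X:np.r_[proj("scene",X)-ps,proj("top",X)-pt],[.57,-.19,.15]); return r.x,np.abs(r.fun).max()
def onz(c,p,z):
    K,R,t=CAM[c]; d=R.T@np.linalg.inv(K)@[p[0],p[1],1]; o=-R.T@t; return o+d*(z-o[2])/d[2]
def orange(img,box):
    x0,y0,x1,y1=box; s=cv2.cvtColor(img[y0:y1,x0:x1],cv2.COLOR_BGR2HSV)
    m=((s[...,0]>6)&(s[...,0]<18)&(s[...,1]>140)&(s[...,2]>140)).astype(np.uint8)
    n,l,st,c=cv2.connectedComponentsWithStats(m); i=1+st[1:,4].argmax()
    ys,xs=np.where(l==i); (cx,cy),wh,an=cv2.minAreaRect(np.c_[xs,ys].astype(np.float32))
    return np.array([cx+x0,cy+y0]),wh,an,st[i,4],c[i]+[x0,y0]
E
python3 - <<'E'
from h import *
S=lambda u,v:np.array([u/4+205,v/4+205]); T=lambda u,v:np.array([(u-400)/4+300,v/4+150])
a=tri(S(80,110),T(560,158)); b=tri(S(226,62),T(708,234)); print("ends",a,b,(a[0]+b[0])/2,np.linalg.norm(a[0]-b[0]))
d=b[0]-a[0]; print("grip dir",np.degrees(np.arctan2(d[1],d[0])))
i=cv2.imread("pics/scene0.png"); j=cv2.imread("pics/top0.png")
o1=orange(i,(215,210,270,240)); o2=orange(j,(330,180,385,215)); print(o1,o2,tri(o1[0],o2[0]),tri(o1[4],o2[4]))
TL,TR,BL,BR=[onz("top",T(*p),.01) for p in((575,70),(738,152),(443,317),(617,404))]
print("base",TL,TR,BL,BR,TL-BL,TR-BR,TR-TL,BR-BL,(TL+TR+BL+BR)/4)
for p in((55,268),(165,497),(353,413)): print("sc",onz("scene",S(*p),.01))
print("plinth top", [np.round(onz(c,p,.014),4) for c,p in(("scene",(333,194.5)),("top",(190.5,207.5)))])
E
```

```text
ends (array([ 0.57039996, -0.18022982,  0.17261083]), np.float64(19.157269459354296)) (array([ 0.57781055, -0.1917476 ,  0.20394561]), np.float64(20.020396435206436)) [ 0.57410525 -0.18598871  0.18827822] 0.034197142755522936
grip dir -57.24257582760218
(array([242.54109573, 226.10958862]), (5.500934600830078, 36.28276062011719), 69.44395446777344, np.int32(196), array([242.15306122, 226.20408163])) (array([357.70000076, 198.60000038]), (39.35479736328125, 6.7082037925720215), 26.56505012512207, np.int32(265), array([357.53207547, 198.73584906])) (array([ 0.57377007, -0.18556016,  0.18923322]), np.float64(0.2968888350877421)) (array([ 0.5733473 , -0.18562904,  0.18881847]), np.float64(0.5152564687218444))
base [ 0.69051932 -0.17941736  0.01      ] [ 0.6503457  -0.27468833  0.01      ] [ 0.54034175 -0.11489676  0.01      ] [ 0.50077333 -0.21401735  0.01      ] [ 0.15017757 -0.0645206   0.        ] [ 0.14957237 -0.06067098  0.        ] [-0.04017362 -0.09527097  0.        ] [-0.03956842 -0.09912059  0.        ] [ 0.59549503 -0.19575495  0.01      ]
sc [ 0.50810889 -0.21635698  0.01      ]
sc [ 0.65200574 -0.27741459  0.01      ]
sc [ 0.69529048 -0.17929132  0.01      ]
plinth top [array([0.5653, 0.1546, 0.014 ]), array([0.5642, 0.1574, 0.014 ])]
```

```bash
python3 - <<'E'
from h import *
S=lambda u,v:np.array([u/4+205,v/4+205]); T=lambda u,v:np.array([(u-400)/4+300,v/4+150])
e1=tri(S(80,110),T(708,236)); e2=tri(S(226,64),T(560,160)); print(e1,e2,(e1[0]+e2[0])/2,np.linalg.norm(e1[0]-e2[0]))
d=e2[0]-e1[0]; print("grip y yaw",np.degrees(np.arctan2(d[1],d[0])))
i=cv2.imread("pics/scene0.png"); j=cv2.imread("pics/top0.png")
for c,im,box in(("scene",i,(215,210,270,240)),("top",j,(330,180,385,215))):
    c0,wh,an,_,_=orange(im,box); L=max(wh); th=np.radians(an if wh[0]>wh[1] else an+90); v=np.array([np.cos(th),np.sin(th)])*L/2
    a,b=onz(c,c0-v,.188),onz(c,c0+v,.188); d=b-a; print(c,a,b,(a+b)/2,np.linalg.norm(d),np.degrees(np.arctan2(d[1],d[0])))
# bar ends
print("bar", tri(S(97,182),proj("top",[.57,-.2,.13]))[0]*0)
G=np.array([.5737,-.1856]); R=np.array([[.93772,.34739],[.34739,-.93772]])
d=G-[.21713,-.58602]; print("tool dx,dy",R.T@d)
E
```

```text
(array([ 0.55872961, -0.2197212 ,  0.18976304]), np.float64(0.7318631307893497)) (array([ 0.58907427, -0.1518869 ,  0.18527446]), np.float64(0.6437234269345709)) [ 0.57390194 -0.18580405  0.18751875] 0.07444754797296022
grip y yaw 65.8993575739817
scene [ 0.5864911  -0.15263673  0.188     ] [ 0.55917994 -0.2170676   0.188     ] [ 0.57283552 -0.18485216  0.188     ] 0.06998024928359159 -112.97126865996431
top [ 0.58797826 -0.15256939  0.188     ] [ 0.56103203 -0.21789658  0.188     ] [ 0.57450515 -0.18523299  0.188     ] 0.07066641095873556 -112.41522007388477
bar [ 0. -0.  0.]
tool dx,dy [ 0.47346472 -0.25161299]
```

Emit:
play_rows([
  [[0, 0, -0.04, 0, 0, 0], [0, 0, -0.08, 0, 0, 0], [0.02, -0.01, -0.11, 0, 0, -4], [0.05, -0.03, -0.11, 0, 0, -9], [0.085, -0.045, -0.11, 0, 0, -14], [0.12, -0.064, -0.11, 0, 0, -19], [0.155, -0.082, -0.11, 0, 0, -24], [0.19, -0.1, -0.11, 0, 0, -29]],
], fingers=0.06)

```text
time_s: 1.97
position: [0.3614, -0.4248, 0.3498]
tcp_rot: [[0.649, 0.761, 0.0], [0.761, -0.649, -0.0], [-0.0, 0.0, -1.0]]
force: [1.2, -0.9, -0.1]
opening: 0.695
grasp_force: 0.0
```

```bash
cat >> h.py <<'E'
def rel(st,P,yaw_y):
    "shift in tool axes and turn about tool z to reach P with tool y at world yaw"
    R=np.array(st["tcp_rot"]); y=R[:,1]; a=(yaw_y-np.degrees(np.arctan2(y[1],y[0]))+180)%360-180
    return np.round(R.T@(np.array(P)-st["position"]),4), round(-a,2)
E
python3 - <<'E'
from h import *
from rig import bot
s=bot.read_state(); print(s["time_s"],s["position"],s["opening"],s["force"]); print(rel(s,[.5737,-.1855,.26],-22.7),rel(s,[.5737,-.1855,.18],-22.7))
E
```

```text
1.9667 [ 0.36138964 -0.42475905  0.34980365] 0.6946394119428007 [ 1.18013179 -0.91701483 -0.0818891 ]
(array([0.3198, 0.0062, 0.0898]), np.float64(-17.76)) (array([0.3198, 0.0062, 0.1698]), np.float64(-17.76))
```

Emit:
play_rows([
  [[0.04, 0.001, 0, 0, 0, -5], [0.08, 0.002, 0, 0, 0, -10], [0.12, 0.003, 0, 0, 0, -14], [0.16, 0.004, 0, 0, 0, -17.8], [0.2, 0.005, 0, 0, 0, -17.8], [0.24, 0.006, 0, 0, 0, -17.8], [0.28, 0.006, 0.02, 0, 0, -17.8], [0.31, 0.006, 0.04, 0, 0, -17.8]],
], fingers=0.05)

```text
time_s: 2.63
position: [0.5697, -0.1934, 0.3111]
tcp_rot: [[0.388, 0.922, 0.005], [0.922, -0.388, -0.002], [-0.0, 0.006, -1.0]]
force: [-0.5, -0.4, -0.0]
opening: 0.574
grasp_force: 0.0
```

Emit:
play_rows([
  [[0.005, 0, 0.02, 0, 0, 0], [0.005, 0, 0.04, 0, 0, 0], [0.005, 0, 0.04, 0, 0, 0], [0.005, 0, 0.04, 0, 0, 0]],
])

```text
time_s: 2.97
position: [0.5686, -0.19, 0.2687]
tcp_rot: [[0.388, 0.922, -0.002], [0.922, -0.388, 0.001], [0.0, -0.003, -1.0]]
force: [-0.0, 1.3, 0.7]
opening: 0.575
grasp_force: 0.0
```

```bash
python3 - <<'E'
from h import *
from rig import bot,imaging
s=bot.read_state(); print(s["time_s"],s["position"],s["opening"],s["force"]); print(rel(s,[.5737,-.1855,.26],-22.7),rel(s,[.5737,-.1855,.18],-22.7),rel(s,[.5737,-.1855,.18],-22.7))
o=[]
for c,(x,y) in(("scene",(190,150)),("top",(290,130))):
    f=imaging.capture(c)["frame"][:,:,::-1]; cv2.imwrite(f"pics/{c}1.png",f); o.append(cv2.resize(f[y:y+150,x:x+100],None,fx=4,fy=4,interpolation=cv2.INTER_CUBIC))
cv2.imwrite("pics/crop2.png",np.hstack(o))
E
```

```text
2.9667 [ 0.56862599 -0.1899826   0.26868654] 0.5747914028743794 [-0.01484026  1.28884623  0.66619649]
(array([0.0061, 0.003 , 0.0087]), np.float64(-0.15)) (array([0.0061, 0.0032, 0.0887]), np.float64(-0.15)) (array([0.0061, 0.0032, 0.0887]), np.float64(-0.15))
```

View pics/crop2.png

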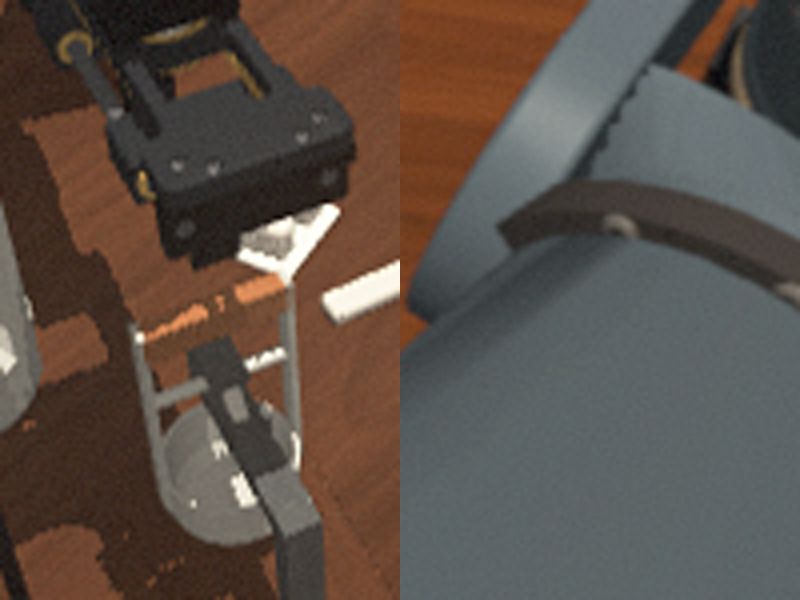

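Emit:
play_rows([
  [[0.006, 0.003, 0.01, 0, 0, 0], [0.006, 0.003, 0.025, 0, 0, 0], [0.006, 0.003, 0.04, 0, 0, 0], [0.006, 0.003, 0.048, 0, 0, 0], [0.006, 0.003, 0.048, 0, 0, 0], [0.006, 0.003, 0.048, 0, 0, 0]],
])

```text
time_s: 3.57
position: [0.5744, -0.1863, 0.2217]
tcp_rot: [[0.389, 0.921, 0.0], [0.921, -0.389, 0.0], [0.0, 0.0, -1.0]]
force: [-0.4, -0.4, 1.2]
opening: 0.574
grasp_force: 0.0
```

```bash
python3 - <<'E'
from h import *
from rig import bot,imaging
s=bot.read_state(); print(s["time_s"],s["position"],s["opening"],s["force"]); print(rel(s,[.5737,-.1855,.18],-22.7)); print(s["tcp_rot"])
E
```

```text
3.5667 [ 0.57438263 -0.18631594  0.22170393] 0.5739456380787367 [-0.38444383 -0.4158158   1.23391475]
(array([ 0.0005, -0.001 ,  0.0417]), np.float64(-0.2))
[[ 3.89117752e-01  9.21187993e-01  2.37598817e-04]
 [ 9.21188019e-01 -3.89117763e-01  2.91358952e-07]
 [ 9.27223165e-05  2.18759810e-04 -9.99999972e-01]]
```

Emit:
play_rows([
  [[0, -0.001, 0.01, 0, 0, 0], [0, -0.001, 0.022, 0, 0, 0], [0, -0.001, 0.034, 0, 0, 0], [0, -0.001, 0.04, 0, 0, 0], [0, -0.001, 0.041, 0, 0, 0], [0, -0.001, 0.041, 0, 0, 0]],
], fingers=0.03)

```text
time_s: 4.07
position: [0.5733, -0.1858, 0.1805]
tcp_rot: [[0.389, 0.921, -0.0], [0.921, -0.389, 0.0], [0.0, -0.0, -1.0]]
force: [0.7, 0.1, 0.3]
opening: 0.351
grasp_force: 0.0
```

```bash
python3 - <<'E'
from h import *
from rig import bot,imaging
s=bot.read_state(); print(s["time_s"],s["position"],s["opening"],s["force"],s["moment"])
f=imaging.capture("scene")["frame"][:,:,::-1]; cv2.imwrite("pics/crop3.png",cv2.resize(f[190:340,190:310],None,fx=4,fy=4,interpolation=cv2.INTER_CUBIC))
E
```

```text
4.0667 [ 0.57334153 -0.18576376  0.1804605 ] 0.35057917735612715 [0.73687488 0.10627551 0.26089659] [-0.03620292 -0.03684634  0.02969233]
```

View pics/crop3.png

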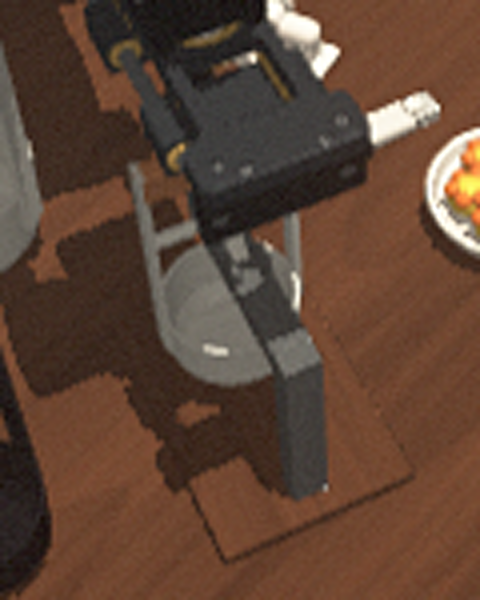

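Emit:
play_rows([
  [[0, 0, 0, 0, 0, 0], [0, 0, 0, 0, 0, 0], [0, 0, 0, 0, 0, 0], [0, 0, 0, 0, 0, 0]],
], fingers=0.016)

```text
time_s: 4.45
position: [0.5735, -0.1858, 0.181]
tcp_rot: [[0.389, 0.921, 0.001], [0.921, -0.389, -0.0], [-0.0, 0.001, -1.0]]
force: [0.7, -0.6, 0.1]
opening: 0.2
grasp_force: 0.0
```

Emit:
play_rows([
  [[0, 0, 0, 0, 0, 0], [0, 0, 0, 0, 0, 0], [0, 0, 0, 0, 0, 0], [0, 0, 0, 0, 0, 0], [0, 0, 0, 0, 0, 0], [0, 0, 0, 0, 0, 0]],
], fingers=0.0)

```text
time_s: 4.95
position: [0.5728, -0.1855, 0.1807]
tcp_rot: [[0.389, 0.921, -0.001], [0.921, -0.389, 0.0], [0.0, -0.001, -1.0]]
force: [-2.2, 0.2, 5.1]
opening: 0.134
grasp_force: 29.9
```

Emit:
play_rows([
  [[0, 0, -0.001, 0, 0, 0], [0, 0, -0.002, 0, 0, 0], [0, 0, -0.0025, 0, 0, 0], [0, 0, -0.0025, 0, 0, 0], [0, 0, -0.0025, 0, 0, 0]],
])

```text
time_s: 5.37
position: [0.5733, -0.1857, 0.1826]
tcp_rot: [[0.389, 0.921, -0.0], [0.921, -0.389, 0.0], [0.0, -0.0, -1.0]]
force: [0.0, 0.2, -3.0]
opening: 0.14
grasp_force: 29.8
```

```bash
cat > m.py <<'E'
from h import *
from rig import bot,imaging
s=bot.read_state(); u=np.array([.921,-.389,0])
p=s["position"]; print(round(s["time_s"],2),"pos",np.round(p,4),"along mm",round(1000*(p-[.5733,-.1857,0])@u,1),"Fx",round(s["force"]@u,1),"F",np.round(s["force"],1),"M",np.round(s["moment"],2),"grip",s["grasp_force"])
E
python3 m.py
```

```text
5.37 pos [ 0.5733 -0.1857  0.1826] along mm 0.0 Fx -0.1 F [ 0.   0.2 -3. ] M [-0.05 -0.05 -0.01] grip 29.818067595624598
```

Emit:
play_rows([
  [[0, 0.001, 0, 0, 0, 0], [0, 0.002, 0, 0, 0, 0], [0, 0.003, 0, 0, 0, 0], [0, 0.004, 0, 0, 0, 0], [0, 0.004, 0, 0, 0, 0], [0, 0.004, 0, 0, 0, 0]],
])

```text
time_s: 5.87
position: [0.577, -0.1873, 0.183]
tcp_rot: [[0.389, 0.921, 0.0], [0.921, -0.389, -0.0], [0.0, 0.0, -1.0]]
force: [-0.2, -0.7, -3.9]
opening: 0.139
grasp_force: 29.8
```

Emit:
play_rows([
  [[0, 0.001, 0, 0, 0, 0], [0, 0.002, 0, 0, 0, 0], [0, 0.002, 0, 0, 0, 0], [0, 0.002, 0, 0, 0, 0]],
])

```text
time_s: 6.2
position: [0.5789, -0.1881, 0.1831]
tcp_rot: [[0.389, 0.921, 0.0], [0.921, -0.389, -0.0], [-0.0, 0.0, -1.0]]
force: [-0.7, 0.1, -3.1]
opening: 0.131
grasp_force: 29.8
```

Emit:
play_rows([
  [[0, 0.001, 0, 0, 0, 0], [0, 0.002, 0, 0, 0, 0], [0, 0.002, 0, 0, 0, 0], [0, 0.002, 0, 0, 0, 0]],
])

```text
time_s: 6.53
position: [0.5807, -0.1888, 0.183]
tcp_rot: [[0.389, 0.921, -0.0], [0.921, -0.389, 0.0], [-0.0, -0.0, -1.0]]
force: [-0.7, 0.2, -3.0]
opening: 0.133
grasp_force: 29.8
```

```bash
python3 m.py
```

```text
6.53 pos [ 0.5807 -0.1888  0.183 ] along mm 8.0 Fx -0.7 F [-0.7  0.2 -3. ] M [-0.   -0.08  0.06] grip 29.819113078701776
```

Emit:
play_rows([
  [[0, 0.001, 0, 0, 0, 0], [0, 0.002, 0, 0, 0, 0], [0, 0.002, 0, 0, 0, 0], [0, 0.002, 0, 0, 0, 0]],
])

```text
time_s: 6.87
position: [0.5815, -0.189, 0.1825]
tcp_rot: [[0.389, 0.921, -0.003], [0.921, -0.389, 0.001], [0.0, -0.003, -1.0]]
force: [-2.5, 0.8, -3.6]
opening: 0.131
grasp_force: 29.9
```

Emit:
play_rows([
  [[0, 0.001, 0, 0, 0, 0], [0, 0.002, 0, 0, 0, 0], [0, 0.002, 0, 0, 0, 0], [0, 0.002, 0, 0, 0, 0]],
])

```text
time_s: 7.2
position: [0.583, -0.1896, 0.1824]
tcp_rot: [[0.389, 0.921, -0.003], [0.921, -0.389, 0.002], [0.0, -0.004, -1.0]]
force: [-5.1, 3.1, -3.6]
opening: 0.137
grasp_force: 29.9
```

Emit:
play_rows([
  [[0, 0.001, 0, 0, 0, 0], [0, 0.002, 0, 0, 0, 0], [0, 0.002, 0, 0, 0, 0], [0, 0.002, 0, 0, 0, 0]],
])

```text
time_s: 7.53
position: [0.5848, -0.1904, 0.1825]
tcp_rot: [[0.389, 0.921, -0.004], [0.921, -0.389, 0.002], [0.0, -0.004, -1.0]]
force: [-4.7, 2.1, -2.8]
opening: 0.132
grasp_force: 29.9
```

```bash
python3 m.py
```

```text
7.53 pos [ 0.5848 -0.1904  0.1825] along mm 12.4 Fx -5.1 F [-4.7  2.1 -2.8] M [ 0.41  1.01 -0.03] grip 29.937190990895033
```

Emit:
play_rows([
  [[0, 0.001, 0, 0, 0, 0], [0, 0.002, 0, 0, 0, 0], [0, 0.002, 0, 0, 0, 0], [0, 0.002, 0, 0, 0, 0], [0, 0.002, 0, 0, 0, 0]],
])

```text
time_s: 7.95
position: [0.5863, -0.1909, 0.1824]
tcp_rot: [[0.389, 0.921, -0.004], [0.921, -0.389, 0.002], [0.0, -0.005, -1.0]]
force: [-5.4, 2.6, -3.7]
opening: 0.138
grasp_force: 30.0
```

```bash
python3 m.py
```

```text
7.95 pos [ 0.5863 -0.1909  0.1824] along mm 14.0 Fx -6.0 F [-5.4  2.6 -3.7] M [ 0.48  1.04 -0.04] grip 29.96742920950055
```

Emit:
play_rows([
  [[0, 0.001, 0, 0, 0, 0], [0, 0.002, 0, 0, 0, 0], [0, 0.002, 0, 0, 0, 0], [0, 0.002, 0, 0, 0, 0], [0, 0.002, 0, 0, 0, 0]],
])

```text
time_s: 8.37
position: [0.5877, -0.1915, 0.1823]
tcp_rot: [[0.388, 0.921, -0.006], [0.921, -0.388, 0.003], [0.0, -0.006, -1.0]]
force: [-6.7, 2.8, -2.3]
opening: 0.135
grasp_force: 30.0
```

```bash
python3 m.py
```

```text
8.37 pos [ 0.5877 -0.1915  0.1823] along mm 15.5 Fx -7.3 F [-6.7  2.8 -2.3] M [ 0.59  1.19 -0.03] grip 30.006981566548347
```

Emit:
play_rows([
  [[0, 0.001, 0, 0, 0, 0], [0, 0.002, 0, 0, 0, 0], [0, 0.002, 0, 0, 0, 0], [0, 0.002, 0, 0, 0, 0], [0, 0.002, 0, 0, 0, 0]],
])

```text
time_s: 8.78
position: [0.5892, -0.1921, 0.1823]
tcp_rot: [[0.388, 0.921, -0.006], [0.921, -0.388, 0.003], [0.0, -0.007, -1.0]]
force: [-7.2, 3.0, -2.6]
opening: 0.132
grasp_force: 30.1
```

```bash
python3 m.py
```

```text
8.78 pos [ 0.5892 -0.1921  0.1823] along mm 17.1 Fx -7.8 F [-7.2  3.  -2.6] M [ 0.57  1.41 -0.01] grip 30.051069762557745
```

Emit:
play_rows([
  [[0, 0.001, 0, 0, 0, 0], [0, 0.0015, 0, 0, 0, 0], [0, 0.0015, 0, 0, 0, 0], [0, 0.0015, 0, 0, 0, 0], [0, 0.0015, 0, 0, 0, 0]],
])

```text
time_s: 9.2
position: [0.5902, -0.1925, 0.1824]
tcp_rot: [[0.388, 0.921, -0.007], [0.922, -0.388, 0.003], [0.0, -0.008, -1.0]]
force: [-8.6, 2.1, -0.3]
opening: 0.133
grasp_force: 30.1
```

```bash
python3 m.py; sleep 0; python3 - <<'E'
from m import *
f=imaging.capture("scene")["frame"][:,:,::-1]; cv2.imwrite("pics/crop4.png",cv2.resize(f[190:300,200:300],None,fx=5,fy=5,interpolation=cv2.INTER_CUBIC))
E
```

```text
9.2 pos [ 0.5902 -0.1925  0.1824] along mm 18.2 Fx -8.7 F [-8.6  2.1 -0.3] M [ 0.62  1.47 -0.03] grip 30.11505424976349
9.2 pos [ 0.5902 -0.1925  0.1824] along mm 18.2 Fx -8.7 F [-8.6  2.1 -0.3] M [ 0.62  1.47 -0.03] grip 30.11505424976349
```

View pics/crop4.png

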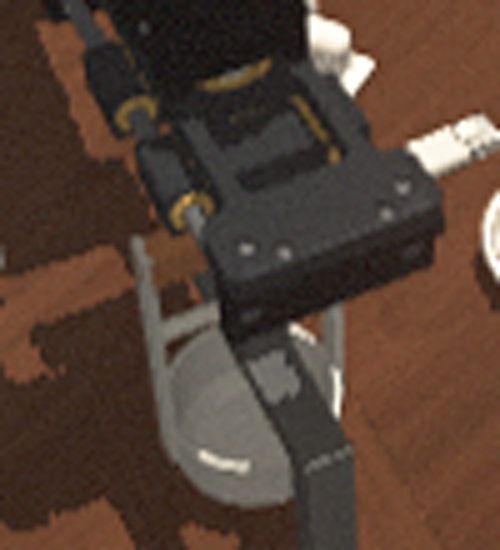

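Emit:
play_rows([
  [[0, 0.001, 0, 0, 0, 0], [0, 0.0015, 0, 0, 0, 0], [0, 0.0015, 0, 0, 0, 0], [0, 0.0015, 0, 0, 0, 0], [0, 0.0015, 0, 0, 0, 0]],
])

```text
time_s: 9.67
position: [0.5914, -0.193, 0.1825]
tcp_rot: [[0.388, 0.921, -0.008], [0.922, -0.388, 0.004], [0.0, -0.008, -1.0]]
force: [-8.1, 3.2, 0.7]
opening: 0.14
grasp_force: 30.2
```

```bash
cat m.py > m2.py; cat >> m.py <<'E'
a=[];b=[]
for _ in range(5):
    imaging.capture("scene"); s=bot.read_state(); a.append(s["force"]); b.append(np.hypot(*s["moment"][:2]))
a=np.array(a); print("mean F",a.mean(0).round(2),"Fx",round((a@u).mean(),2),"+-",round((a@u).std(),2),"M",np.mean(b).round(3))
E
python3 m.py
```

```text
9.67 pos [ 0.5914 -0.193   0.1825] along mm 19.5 Fx -8.7 F [-8.1  3.2  0.7] M [0.66 1.63 0.  ] grip 30.162438936531544
mean F [-8.38  3.27 -0.44] Fx -8.99 +- 0.43 M 1.773
```

Emit:
play_rows([
  [[0, 0.001, 0, 0, 0, 0], [0, 0.0015, 0, 0, 0, 0], [0, 0.0015, 0, 0, 0, 0], [0, 0.0015, 0, 0, 0, 0], [0, 0.0015, 0, 0, 0, 0]],
])

```text
time_s: 10.33
position: [0.5926, -0.1935, 0.1826]
tcp_rot: [[0.388, 0.922, -0.008], [0.922, -0.388, 0.004], [0.0, -0.009, -1.0]]
force: [-8.3, 4.3, 0.6]
opening: 0.134
grasp_force: 30.2
```

```bash
python3 m.py
```

```text
10.33 pos [ 0.5926 -0.1935  0.1826] along mm 20.9 Fx -9.3 F [-8.3  4.3  0.6] M [0.69 1.72 0.05] grip 30.204567443579435
mean F [-8.83  3.41  0.2 ] Fx -9.46 +- 0.44 M 1.845
```

Emit:
play_rows([
  [[0, 0.001, -0.0005, 0, 0, 0], [0, 0.0015, -0.0005, 0, 0, 0], [0, 0.0015, -0.0005, 0, 0, 0], [0, 0.0015, -0.0005, 0, 0, 0], [0, 0.0015, -0.0005, 0, 0, 0]],
])

```text
time_s: 11.0
position: [0.5938, -0.194, 0.1829]
tcp_rot: [[0.388, 0.922, -0.009], [0.922, -0.388, 0.004], [0.0, -0.009, -1.0]]
force: [-8.0, 3.2, -0.9]
opening: 0.136
grasp_force: 30.2
```

```bash
python3 m.py
```

```text
11.0 pos [ 0.5938 -0.194   0.1829] along mm 22.1 Fx -8.6 F [-8.   3.2 -0.9] M [ 0.66  1.74 -0.01] grip 30.222616083920002
mean F [-9.15  3.76 -0.16] Fx -9.89 +- 0.27 M 1.864
```

Emit:
play_rows([
  [[0, 0.001, 0, 0, 0, 0], [0, 0.0015, 0, 0, 0, 0], [0, 0.0015, 0, 0, 0, 0], [0, 0.0015, 0, 0, 0, 0], [0, 0.0015, 0, 0, 0, 0]],
])

```text
time_s: 11.67
position: [0.5947, -0.1944, 0.1829]
tcp_rot: [[0.388, 0.922, -0.01], [0.922, -0.388, 0.005], [0.0, -0.011, -1.0]]
force: [-9.6, 3.6, 0.4]
opening: 0.138
grasp_force: 30.3
```

```bash
python3 m.py
```

```text
11.67 pos [ 0.5947 -0.1944  0.1829] along mm 23.1 Fx -10.3 F [-9.6  3.6  0.4] M [0.73 1.94 0.01] grip 30.32892605289817
mean F [-9.84  4.05  0.52] Fx -10.64 +- 0.84 M 2.062
```

Emit:
play_rows([
  [[0, 0, -0.0008, 0, 0, 0], [0, 0, -0.0016, 0, 0, 0], [0, 0, -0.0024, 0, 0, 0], [0, 0, -0.003, 0, 0, 0], [0, 0, -0.003, 0, 0, 0], [0, 0, -0.003, 0, 0, 0]],
])

```text
time_s: 12.42
position: [0.5945, -0.1942, 0.1843]
tcp_rot: [[0.388, 0.921, -0.011], [0.922, -0.388, 0.005], [0.001, -0.012, -1.0]]
force: [-7.9, 3.0, -5.3]
opening: 0.135
grasp_force: 30.2
```

```bash
python3 m.py
```

```text
12.42 pos [ 0.5945 -0.1942  0.1843] along mm 22.8 Fx -8.4 F [-7.9  3.  -5.3] M [ 0.65  1.59 -0.02] grip 30.16479503363371
mean F [-7.91  2.66 -5.71] Fx -8.32 +- 0.42 M 1.684
```

Emit:
play_rows([
  [[0, 0, -0.0005, 0, 0, 0], [0, 0, -0.001, 0, 0, 0], [0, 0, -0.0015, 0, 0, 0], [0, 0, -0.0015, 0, 0, 0], [0, 0, -0.0015, 0, 0, 0]],
])

```text
time_s: 13.08
position: [0.5946, -0.1942, 0.1858]
tcp_rot: [[0.388, 0.921, -0.011], [0.922, -0.388, 0.005], [0.001, -0.012, -1.0]]
force: [-8.5, 2.4, -6.7]
opening: 0.136
grasp_force: 30.2
```

```bash
python3 m.py
```

```text
13.08 pos [ 0.5946 -0.1942  0.1858] along mm 22.9 Fx -8.8 F [-8.5  2.4 -6.7] M [ 0.67  1.52 -0.01] grip 30.15963463112712
mean F [-7.34  3.42 -6.19] Fx -8.09 +- 0.43 M 1.683
```

Emit:
play_rows([
  [[0, 0, -0.0005, 0, 0, 0], [0, 0, -0.001, 0, 0, 0], [0, 0, -0.0015, 0, 0, 0], [0, 0, -0.0015, 0, 0, 0], [0, 0, -0.0015, 0, 0, 0]],
])

```text
time_s: 13.75
position: [0.5949, -0.1944, 0.1874]
tcp_rot: [[0.388, 0.921, -0.01], [0.921, -0.388, 0.005], [0.001, -0.011, -1.0]]
force: [-7.3, 3.7, -6.6]
opening: 0.139
grasp_force: 30.1
```

```bash
python3 m.py
```

```text
13.75 pos [ 0.5949 -0.1944  0.1874] along mm 23.2 Fx -8.2 F [-7.3  3.7 -6.6] M [0.65 1.46 0.02] grip 30.12378640472889
mean F [-7.38  3.19 -6.38] Fx -8.04 +- 0.59 M 1.612
```

Emit:
play_rows([
  [[0, 0, -0.0007, 0, 0, 0], [0, 0, -0.0014, 0, 0, 0], [0, 0, -0.002, 0, 0, 0], [0, 0, -0.0025, 0, 0, 0], [0, 0, -0.0025, 0, 0, 0]],
])

```text
time_s: 14.42
position: [0.5959, -0.1949, 0.1904]
tcp_rot: [[0.388, 0.921, -0.007], [0.921, -0.388, 0.004], [0.001, -0.008, -1.0]]
force: [-5.5, 3.4, -5.4]
opening: 0.137
grasp_force: 30.0
```

```bash
python3 m.py
```

```text
14.42 pos [ 0.5959 -0.1949  0.1904] along mm 24.4 Fx -6.4 F [-5.5  3.4 -5.4] M [0.49 1.15 0.04] grip 30.022206399589777
mean F [-6.35  2.53 -5.54] Fx -6.83 +- 0.23 M 1.359
```

Emit:
play_rows([
  [[0, 0, -0.001, 0, 0, 0], [0, 0, -0.002, 0, 0, 0], [0, -0.0005, -0.003, 0, 0, 0], [0, -0.001, -0.004, 0, 0, 0], [0, -0.001, -0.004, 0, 0, 0]],
])

```text
time_s: 15.08
position: [0.5998, -0.1971, 0.1972]
tcp_rot: [[0.389, 0.921, 0.006], [0.921, -0.389, -0.003], [-0.0, 0.006, -1.0]]
force: [0.6, -0.4, -2.3]
opening: 0.137
grasp_force: 29.8
```

```bash
python3 m.py
```

```text
15.08 pos [ 0.5998 -0.1971  0.1972] along mm 28.9 Fx 0.7 F [ 0.6 -0.4 -2.3] M [-0.03 -0.07 -0.  ] grip 29.81504551724356
mean F [-0.36 -0.16 -3.49] Fx -0.27 +- 0.34 M 0.062
```

Emit:
play_rows([
  [[0, 0, -0.002, 0, 0, 0], [0, 0, -0.005, 0, 0, 0], [0, 0, -0.008, 0, 0, 0], [0, 0, -0.011, 0, 0, 0], [0, 0, -0.014, 0, 0, 0], [0, 0, -0.0145, 0, 0, 0], [0, 0, -0.0145, 0, 0, 0]],
])

```text
time_s: 15.92
position: [0.5979, -0.1961, 0.2111]
tcp_rot: [[0.389, 0.921, 0.001], [0.921, -0.389, -0.0], [-0.0, 0.001, -1.0]]
force: [0.2, 0.3, -3.8]
opening: 0.134
grasp_force: 29.8
```

```bash
python3 m.py; python3 - <<'E'
import sys; sys.path.insert(0,'.')
from h import *
from rig import imaging
f=imaging.capture("scene")["frame"][:,:,::-1]; cv2.imwrite("pics/crop5.png",cv2.resize(f[190:300,200:300],None,fx=5,fy=5,interpolation=cv2.INTER_CUBIC))
E
```

```text
15.92 pos [ 0.5979 -0.1961  0.2111] along mm 26.7 Fx 0.1 F [ 0.2  0.3 -3.8] M [-0.01 -0.05 -0.01] grip 29.81924310002796
mean F [ 0.08 -0.23 -3.19] Fx 0.17 +- 0.44 M 0.07
```

View pics/crop5.png

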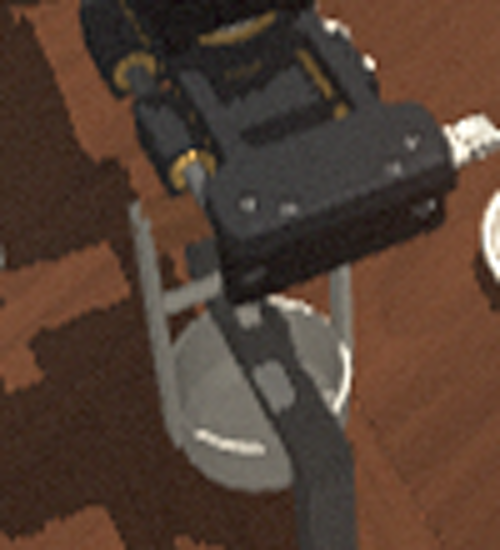

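```bash
python3 - <<'E'
from h import *
print(tri((134,177),(395,344)),tri((189,186),(370,280)))
E
```

```text
(array([ 0.33196365, -0.25116576,  0.22113436]), np.float64(1.1496374581480495)) (array([ 0.43298929, -0.20241097,  0.21997898]), np.float64(4.857655720429591))
```

Emit:
play_rows([
  [[0, -0.002, -0.001, 0, 0, 0], [0, -0.007, -0.001, 0, 0, 0], [0, -0.014, -0.001, 0, 0, 0], [0, -0.021, -0.001, 0, 0, 0], [0, -0.028, -0.001, 0, 0, 0], [0, -0.034, -0.001, 0, 0, 0], [0, -0.038, -0.001, 0, 0, 0], [0, -0.04, -0.001, 0, 0, 0]],
])

```text
time_s: 16.88
position: [0.56, -0.18, 0.2117]
tcp_rot: [[0.389, 0.921, -0.0], [0.921, -0.389, 0.0], [0.0, -0.001, -1.0]]
force: [0.6, -0.4, -3.2]
opening: 0.133
grasp_force: 29.8
```

```bash
python3 m2.py
```

```text
16.88 pos [ 0.56   -0.18    0.2117] along mm -14.5 Fx 0.7 F [ 0.6 -0.4 -3.2] M [ 0.02 -0.13  0.08] grip 29.8165083953063
```

Emit:
play_rows([
  [[0, -0.004, 0, 0, 0, 0], [0, -0.012, 0, 0, 0, 0], [0, -0.022, 0, 0, 0, 0], [0, -0.032, 0, 0, 0, 0], [0, -0.042, 0, 0, 0, 0], [0, -0.052, 0, 0, 0, 0], [0, -0.06, 0, 0, 0, 0], [0, -0.064, 0, 0, 0, 0]],
])

```text
time_s: 17.55
position: [0.5002, -0.1547, 0.2116]
tcp_rot: [[0.389, 0.921, -0.001], [0.921, -0.389, 0.001], [0.0, -0.002, -1.0]]
force: [0.6, -0.2, -3.9]
opening: 0.131
grasp_force: 29.8
```

```bash
python3 m2.py; python3 - <<'E'
from h import *
from rig import imaging,bot,finder
for c,(x,y) in(("scene",(190,130)),("top",(150,130))):
    f=imaging.capture(c)["frame"][:,:,::-1]; cv2.imwrite(f"pics/{c}6.png",f)
f=cv2.imread("pics/scene6.png"); cv2.imwrite("pics/crop6.png",cv2.resize(f[130:330,170:400],None,fx=3,fy=3,interpolation=cv2.INTER_CUBIC))
E
```

```text
17.55 pos [ 0.5002 -0.1547  0.2116] along mm -79.4 Fx 0.7 F [ 0.6 -0.2 -3.9] M [-0.05 -0.14  0.03] grip 29.81549089337932
```

View pics/crop6.png

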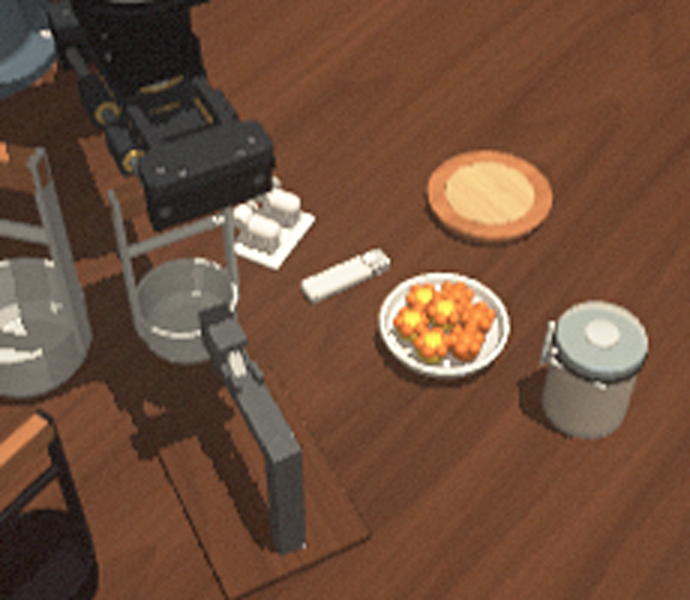

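Emit:
play_rows([
  [[0, 0, -0.01, 0, 0, 0], [0, 0, -0.03, 0, 0, 0], [0, 0, -0.05, 0, 0, 0], [0.01, -0.002, -0.065, 0, 0, 0], [0.03, -0.006, -0.07, 0, 0, 0], [0.055, -0.011, -0.07, 0, 0, 0], [0.08, -0.016, -0.07, 0, 0, 0], [0.105, -0.021, -0.07, 0, 0, 0]],
])

```text
time_s: 18.32
position: [0.5244, -0.0501, 0.2828]
tcp_rot: [[0.389, 0.921, 0.002], [0.921, -0.389, -0.001], [0.0, 0.002, -1.0]]
force: [-0.0, 0.9, -3.5]
opening: 0.132
grasp_force: 29.9
```

Emit:
play_rows([
  [[0.025, -0.005, 0, 0, 0, 0], [0.05, -0.01, 0, 0, 0, 0], [0.075, -0.015, 0, 0, 0, 0], [0.1, -0.02, 0, 0, 0, 0], [0.125, -0.025, 0, 0, 0, 0], [0.15, -0.03, 0, 0, 0, 0], [0.175, -0.034, 0, 0, 0, 0], [0.19, -0.037, 0, 0, 0, 0]],
])

```text
time_s: 18.98
position: [0.5645, 0.1415, 0.2825]
tcp_rot: [[0.387, 0.922, 0.003], [0.922, -0.387, 0.002], [0.003, 0.002, -1.0]]
force: [0.6, -1.3, -2.1]
opening: 0.135
grasp_force: 29.9
```

Emit:
play_rows([
  [[0.01, -0.002, 0, 0, 0, 0], [0.015, -0.003, 0, 0, 0, 0], [0.015, -0.003, 0, 0, 0, 0], [0.015, -0.003, 0, 0, 0, 0]],
])

```text
time_s: 19.32
position: [0.5662, 0.1531, 0.2817]
tcp_rot: [[0.389, 0.921, -0.0], [0.921, -0.389, -0.001], [-0.001, 0.0, -1.0]]
force: [-0.2, -1.0, -2.8]
opening: 0.136
grasp_force: 29.9
```

```bash
python3 m2.py; python3 - <<'E'
from h import *
from rig import imaging,bot,finder
s=bot.read_state(); print(rel(s,[.5648,.156,.20],-22.9),s["tcp_rot"][:,2])
# plinth centre, from the first pictures: ellipse fit of rim colour
for c,(x0,y0,x1,y1) in(("scene",(305,175,362,216)),("top",(160,178,222,238))):
    im=cv2.imread(f"pics/{c}0.png")[y0:y1,x0:x1]; h=cv2.cvtColor(im,cv2.COLOR_BGR2HSV)
    for nm,m in(("all",h[...,2]>115),("pale",(h[...,2]>190)&(h[...,1]<170))):
        k=cv2.connectedComponentsWithStats(m.astype(np.uint8)); i=1+k[2][1:,4].argmax()
        cs,_=cv2.findContours((k[1]==i).astype(np.uint8),cv2.RETR_EXTERNAL,cv2.CHAIN_APPROX_NONE); e=cv2.fitEllipse(max(cs,key=len))
        p=np.array(e[0])+[x0,y0]; print(c,nm,p,e[1],onz(c,p,.014 if nm=="pale" else .010))
E
```

```text
19.32 pos [0.5662 0.1531 0.2817] along mm -138.4 Fx 0.2 F [-0.2 -1.  -2.8] M [-0.07  0.01 -0.03] grip 29.894630012568086
(array([ 0.0022, -0.0024,  0.0817]), np.float64(0.03)) [-8.11314578e-05 -8.03368039e-04 -9.99999674e-01]
scene all [329.12035942 192.29392433] (41.307273864746094, 58.37856674194336) [0.55021894 0.15871628 0.01      ]
scene pale [332.92177391 194.30401993] (27.216520309448242, 40.3385124206543) [0.56474856 0.15510823 0.014     ]
top all [190.703125  208.5334549] (68.4139404296875, 69.62393951416016) [0.56268442 0.15762143 0.01      ]
top pale [190.39994431 207.52461433] (34.05857849121094, 35.970603942871094) [0.56414598 0.15762477 0.014     ]
```

Emit:
play_rows([
  [[0.002, -0.003, 0.01, 0, 0, 0], [0.002, -0.003, 0.025, 0, 0, 0], [0.002, -0.003, 0.04, 0, 0, 0], [0.002, -0.003, 0.055, 0, 0, 0], [0.002, -0.003, 0.068, 0, 0, 0], [0.002, -0.003, 0.08, 0, 0, 0], [0.002, -0.003, 0.088, 0, 0, 0], [0.002, -0.003, 0.09, 0, 0, 0]],
])

```text
time_s: 19.98
position: [0.5628, 0.1559, 0.1895]
tcp_rot: [[0.39, 0.921, -0.004], [0.921, -0.39, -0.0], [-0.002, -0.004, -1.0]]
force: [-1.0, -0.7, -3.2]
opening: 0.136
grasp_force: 29.9
```

Emit:
play_rows([
  [[0, 0, 0, 0, 0, 0], [0, 0, 0, 0, 0, 0], [0, 0, 0, 0, 0, 0]],
])

```text
time_s: 20.23
position: [0.5648, 0.1567, 0.1924]
tcp_rot: [[0.389, 0.921, 0.002], [0.921, -0.389, 0.0], [0.001, 0.002, -1.0]]
force: [0.6, 0.6, -2.7]
opening: 0.136
grasp_force: 29.9
```

```bash
python3 m2.py; python3 - <<'E'
from h import *
from rig import imaging,bot,finder
s=bot.read_state(); print(rel(s,[.5645,.1563,.17],-22.9))
o=[]
for c,(x,y) in(("scene",(280,110)),("top",(140,140))):
    f=imaging.capture(c)["frame"][:,:,::-1].copy(); cv2.imwrite(f"pics/{c}7.png",f); o.append(cv2.resize(f[y:y+120,x:x+100],None,fx=4,fy=4,interpolation=cv2.INTER_CUBIC))
cv2.imwrite("pics/crop7.png",np.hstack(o))
E
```

```text
20.23 pos [0.5648 0.1567 0.1924] along mm -141.0 Fx 0.3 F [ 0.6  0.6 -2.7] M [-0.02 -0.08  0.03] grip 29.894098868826404
(array([-0.0005, -0.0002,  0.0224]), np.float64(0.01))
```

View pics/crop7.png

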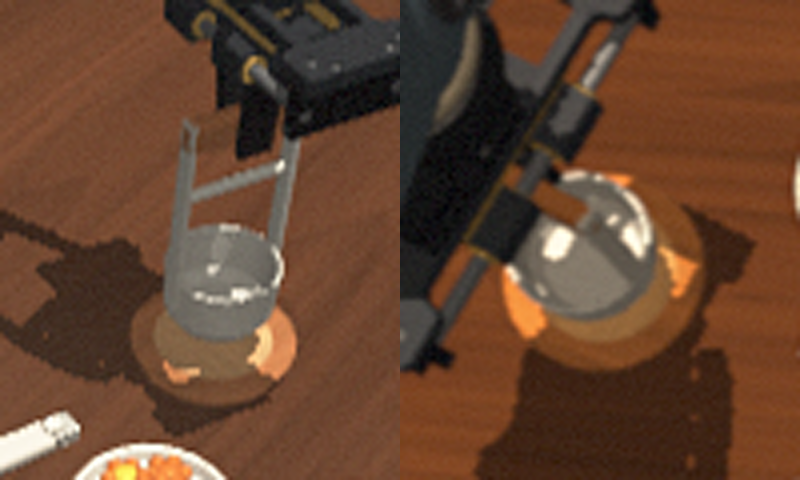

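```bash
python3 - <<'E'
from h import *
print(tri((280+223.5/4,110+266/4),(140+183/4,140+244/4)))
for c,o in(("scene",(280,110)),("top",(140,140))):
    P=lambda X:((proj(c,X)-o)*4).round(1)
    print(c,"rim c",P([.5648,.1567,.082]),"foot c",P([.5648,.1567,.037]))
E
```

```text
(array([0.56535033, 0.15406452, 0.07795675]), np.float64(0.5586185371766987))
scene rim c [223.5 259.5] foot c [216.5 311. ]
top rim c [174.8 241.3] foot c [194.3 260.2]
```

Emit:
play_rows([
  [[0.001, 0, 0.003, 0, 0, 0], [0.001, 0, 0.006, 0, 0, 0], [0.001, 0, 0.009, 0, 0, 0], [0.001, 0, 0.012, 0, 0, 0], [0.001, 0, 0.013, 0, 0, 0], [0.001, 0, 0.014, 0, 0, 0], [0.001, 0, 0.014, 0, 0, 0]],
])

```text
time_s: 20.92
position: [0.5644, 0.1577, 0.1772]
tcp_rot: [[0.389, 0.921, -0.001], [0.921, -0.389, -0.0], [-0.0, -0.001, -1.0]]
force: [0.3, -0.5, -4.1]
opening: 0.134
grasp_force: 29.9
```

Emit:
play_rows([
  [[0, 0, 0.0005, 0, 0, 0], [0, 0, 0.001, 0, 0, 0], [0, 0, 0.0015, 0, 0, 0], [0, 0, 0.002, 0, 0, 0], [0, 0, 0.002, 0, 0, 0]],
])

```text
time_s: 21.33
position: [0.5645, 0.1577, 0.1755]
tcp_rot: [[0.389, 0.921, -0.0], [0.921, -0.389, 0.0], [-0.0, -0.0, -1.0]]
force: [-0.1, -0.1, -3.4]
opening: 0.136
grasp_force: 29.9
```

```bash
python3 m.py
```

```text
21.33 pos [0.5645 0.1577 0.1755] along mm -141.7 Fx -0.1 F [-0.1 -0.1 -3.4] M [ 0.01 -0.03  0.01] grip 29.893933748826385
mean F [ 0.27  0.07 -3.09] Fx 0.22 +- 0.75 M 0.096
```

Emit:
play_rows([
  [[0, 0, 0.0005, 0, 0, 0], [0, 0, 0.001, 0, 0, 0], [0, 0, 0.0015, 0, 0, 0], [0, 0, 0.002, 0, 0, 0], [0, 0, 0.002, 0, 0, 0]],
])

```text
time_s: 22.0
position: [0.5645, 0.1577, 0.1734]
tcp_rot: [[0.389, 0.921, -0.0], [0.921, -0.389, -0.0], [-0.0, -0.0, -1.0]]
force: [0.6, -0.1, -2.7]
opening: 0.139
grasp_force: 29.9
```

Emit:
play_rows([
  [[0, 0, 0.0005, 0, 0, 0], [0, 0, 0.001, 0, 0, 0], [0, 0, 0.0015, 0, 0, 0], [0, 0, 0.002, 0, 0, 0], [0, 0, 0.002, 0, 0, 0]],
])

```text
time_s: 22.42
position: [0.5645, 0.1577, 0.1714]
tcp_rot: [[0.389, 0.921, -0.0], [0.921, -0.389, -0.0], [-0.0, -0.0, -1.0]]
force: [0.0, 0.2, -3.5]
opening: 0.134
grasp_force: 29.9
```

```bash
python3 m.py
```

```text
22.42 pos [0.5645 0.1577 0.1714] along mm -141.7 Fx -0.0 F [ 0.   0.2 -3.5] M [ 0.   -0.06 -0.02] grip 29.89380802377127
mean F [ 0.15  0.01 -3.13] Fx 0.13 +- 0.78 M 0.074
```

Emit:
play_rows([
  [[0, 0, 0.0005, 0, 0, 0], [0, 0, 0.001, 0, 0, 0], [0, 0, 0.0015, 0, 0, 0], [0, 0, 0.0015, 0, 0, 0], [0, 0, 0.0015, 0, 0, 0]],
])

```text
time_s: 23.08
position: [0.5646, 0.1577, 0.1702]
tcp_rot: [[0.389, 0.921, 0.0], [0.921, -0.389, 0.0], [0.0, 0.0, -1.0]]
force: [-0.8, 0.4, -1.8]
opening: 0.139
grasp_force: 29.9
```

```bash
python3 m.py
```

```text
23.08 pos [0.5646 0.1577 0.1702] along mm -141.6 Fx -0.9 F [-0.8  0.4 -1.8] M [-0.04  0.02 -0.01] grip 29.894293507095426
mean F [ 0.18 -0.1  -2.02] Fx 0.21 +- 0.58 M 0.027
```

Emit:
play_rows([
  [[0, 0, 0.0005, 0, 0, 0], [0, 0, 0.001, 0, 0, 0], [0, 0, 0.001, 0, 0, 0], [0, 0, 0.001, 0, 0, 0]],
])

```text
time_s: 23.67
position: [0.5648, 0.1577, 0.1701]
tcp_rot: [[0.389, 0.921, 0.001], [0.921, -0.389, 0.0], [0.0, 0.001, -1.0]]
force: [-2.6, 1.0, 5.9]
opening: 0.132
grasp_force: 29.9
```

```bash
python3 m.py
```

```text
23.67 pos [0.5648 0.1577 0.1701] along mm -141.4 Fx -2.8 F [-2.6  1.   5.9] M [-0.02  0.28 -0.03] grip 29.904087418253766
mean F [-2.05 -0.38  5.62] Fx -1.74 +- 0.2 M 0.315
```

Emit:
play_rows([
  [[0, 0, -0.0003, 0, 0, 0], [0, 0, -0.0007, 0, 0, 0], [0, 0, -0.0007, 0, 0, 0], [0, 0, -0.0007, 0, 0, 0]],
])

```text
time_s: 24.25
position: [0.5648, 0.1577, 0.1701]
tcp_rot: [[0.389, 0.921, 0.001], [0.921, -0.389, 0.0], [0.0, 0.001, -1.0]]
force: [-1.4, -0.5, 4.7]
opening: 0.128
grasp_force: 29.9
```

Emit:
play_rows([
  [[0, 0, 0, 0, 0, 0], [0, 0, 0, 0, 0, 0], [0, 0, 0, 0, 0, 0], [0, 0, 0, 0, 0, 0], [0, 0, 0, 0, 0, 0]],
], fingers=0.036)

```text
time_s: 24.67
position: [0.5646, 0.1577, 0.1695]
tcp_rot: [[0.389, 0.921, -0.0], [0.921, -0.389, 0.0], [-0.0, -0.0, -1.0]]
force: [0.2, -0.4, 1.0]
opening: 0.384
grasp_force: 0.0
```

```bash
python3 m.py
```

```text
24.67 pos [0.5646 0.1577 0.1695] along mm -141.6 Fx 0.3 F [ 0.2 -0.4  1. ] M [-0.01 -0.04  0.01] grip 0.0
mean F [ 0.25 -0.35  0.01] Fx 0.37 +- 0.39 M 0.084
```

Rise straight up, then move aside towards the robot's left and look.

Emit:
play_rows([
  [[0, 0, -0.004, 0, 0, 0], [0, 0, -0.012, 0, 0, 0], [0, 0, -0.024, 0, 0, 0], [0, 0, -0.04, 0, 0, 0], [0, 0, -0.06, 0, 0, 0], [0, 0, -0.085, 0, 0, 0], [0, 0, -0.11, 0, 0, 0], [0, 0, -0.13, 0, 0, 0]],
])

```text
time_s: 25.58
position: [0.565, 0.1578, 0.3027]
tcp_rot: [[0.389, 0.921, 0.003], [0.921, -0.389, 0.0], [0.001, 0.003, -1.0]]
force: [0.5, -0.1, 0.2]
opening: 0.411
grasp_force: 0.0
```

Emit:
play_rows([
  [[0.02, -0.015, -0.02, 0, 0, 0], [0.045, -0.035, -0.03, 0, 0, 0], [0.07, -0.055, -0.03, 0, 0, 0], [0.095, -0.075, -0.03, 0, 0, 0], [0.12, -0.09, -0.03, 0, 0, 0], [0.14, -0.1, -0.03, 0, 0, 0], [0.15, -0.1, -0.03, 0, 0, 0], [0.15, -0.1, -0.03, 0, 0, 0]],
])

```text
time_s: 26.25
position: [0.5311, 0.3366, 0.3303]
tcp_rot: [[0.386, 0.922, 0.002], [0.922, -0.386, 0.001], [0.001, 0.001, -1.0]]
force: [-0.2, 0.2, 1.2]
opening: 0.411
grasp_force: 0.0
```

```bash
python3 - <<'E'
from h import *
from rig import imaging,bot
o=[]
for c,(x,y) in(("scene",(280,110)),("top",(140,140))):
    f=imaging.capture(c)["frame"][:,:,::-1].copy(); cv2.imwrite(f"pics/{c}8.png",f); o.append(cv2.resize(f[y:y+120,x:x+100],None,fx=4,fy=4,interpolation=cv2.INTER_CUBIC))
cv2.imwrite("pics/crop8.png",np.hstack(o)); s=bot.read_state(); print(s["position"],s["force"],np.abs(s["qvel"]).max())
for c,q in(("scene",(280,110)),("top",(140,140))):
    P=lambda X:((proj(c,X)-q)*4).round(1)
    print(c,"expected rim c",P([.5645,.1563,.059]),"grip",P([.5645,.1563,.169]))
E
```

```text
[0.53106117 0.33400499 0.32988422] [ 0.42108862 -0.04986397 -0.1981976 ] 1.2483149136607858
scene expected rim c [219.2 286.4] grip [237.8 149.3]
top expected rim c [185.7 251.8] grip [131.6 199.4]
```

View pics/crop8.png

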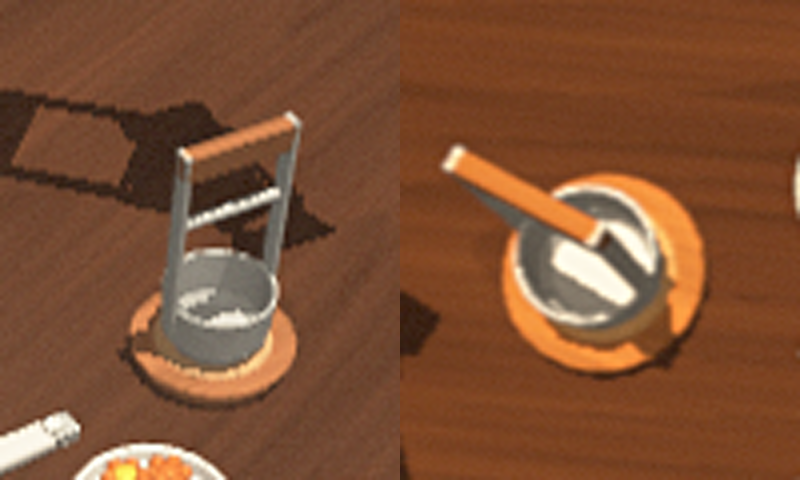

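```bash
python3 -c "
from rig import bot
print(bot.hand_in())"
```

```text
the job is handed in; nothing more can be done
None
```

The pot is off the hook and standing upright on the round wooden stand, within about 2 mm of its centre in the last pictures; the gripper has let go and is clear, and the job is handed in at about 26 s, with a peak push on the keeper of about 11 N.

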